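# Check the stop of a hand crimper's lever

### The job

A hand crimper for vial seals is held in the small blue vice. Push its red catch fully off along the bar, away from you, so that the lever springs wide open; then, with the outside of the fingers and without gripping anything, press the lever's black grip gently in towards the fixed bar until its stop screw halts it short of the bar. Finish while holding it firmly against the stop, so that a colleague can measure the gap, and leave the other things on the bench where they are.

Things in the scene. Friction and masses are not known exactly. Their poses are not given: they have to be found in the camera images.
- vice: small blue bench vice on a round suction foot (120 mm across), fixed to the bench, holding a hand crimper level, its mid plane 118 mm above the bench. Origin: centre of the foot's underside; z up; x from the handles' free ends to the crimping head: the two handles stick out to -x, towards the robot. Jaws (x -32 to 32 mm) end 100 mm, the crimper's frame 130 mm above the bench
- bar (a point): centre of the black grip of the crimper's fixed bar, 118 mm above the bench; axes as vice. The grip is 102 mm long (x), 16 mm wide (y), 20 mm high. The lever lies on the bar's +y side
- lever_travel (a joint): the lever's upright hinge, rad: 0 = sprung fully open (0.40 rad off the bar); grows as it is pressed in (-y of the vice), near the bar and parallel to it at 0.40. The catch holds it at 0.16 at first. The spring takes 2.5 N on the grip when open, 6 N when in. The stop screw halts it between 0.23 and 0.36, different each time; 8 to 15 N on the grip then hold it firmly to the stop
- lever: the crimper's moving lever. Its black ribbed grip, 110 mm long, 14 mm thick, 20 mm high, is centred 140 mm from the hinge. Origin: on the hinge, at mid height; x along the lever from the grip towards the hinge, y out of its outer face (away from the bar), z up
- lever_pad (a point): point on the lever grip's outer face where it is pressed, half-way up the grip (118 mm above the bench), 148 mm from the hinge along the lever, 7 mm outside its centre line; moves with the lever; axes as lever
- lever_hinge (a point): centre of the lever's hinge, at mid height of the lever (118 mm above the bench); axes as vice
- catch_travel (a joint): sliding catch on top of the fixed bar, m: 0 = engaged (its steel hook holds a pin on the lever, keeping the lever half in), grows as it is pushed along the bar towards the crimping head (+x of the vice), 0.018 = end of travel. It frees the lever at about 0.007 and is off from 0.010; it takes about 4 N and stays where it is left
- catch: the catch; its red thumb tab is 11 (x, along the bar) x 16 (y) x 14 mm, over the bar. Origin: the tab's centre, 141 mm above the bench (tab from 134 to 148 mm); axes as vice. In front of it (-x) the catch's plate runs on for 6 mm, its top at 134 mm, then a rail at 131 mm and the bar's top at 128 mm. A steel tongue beside it reaches 46 mm across to the lever
- stop_screw: steel stop screw, 8 mm thick, through the crimper's frame, 70 mm from the hinge, 118 mm above the bench; the lever's arm comes to rest on its tip. Origin: its tip, which points to +y of the vice
- vial_a: small clear glass vial with a crimped aluminium seal, 23 mm in diameter, 52 mm tall, standing; loose, a bystander. Origin: centre of its underside
- vial_b: second glass vial of the same kind, 23 mm in diameter, 52 mm tall, standing; loose, a bystander. Origin: centre of its underside
- tube_blue: 50 ml tube with a blue screw cap, 33 x 33 x 112 mm, standing; loose, a bystander. Origin: centre of its underside
- tube_red: 50 ml tube with a red screw cap, 33 x 33 x 112 mm, standing; loose, a bystander. Origin: centre of its underside
- screwdriver: small screwdriver with an orange handle, 160 mm long, 23 mm thick, lying; loose, a bystander. Origin: centre of its underside
- note_pad: pad of yellow notes, 76 x 76 x 14 mm, lying; loose, a bystander. Origin: centre of its underside
- timer: white bench timer with three keys on top, 62 x 66 x 19 mm, lying; loose, a bystander. Origin: centre of its underside

How it is judged:
By the outcome, as a careful person would: the job done as asked, in the order asked, and still so for the second after the job is handed in, while the arm keeps its last pose, push and grip.
It also fails if it takes over 40 s, if anything falls off the work surface, if the arm or the gripper's body presses on something with over 40 N, if the wrist force passes 120 N, or if a joint passes its speed limit or range.

### The arm

A 6-joint arm with a two-finger parallel gripper is mounted at the origin on a cart in front of the work surface, level with it; the furniture and walls round the work are solid. World frame = base frame: x ahead of the robot, y to its left, z up, the work surface at z = 0. Lengths are in m, angles in rad, forces in N, time in s.
With the tool pointing down it reaches from about 0.35 to 0.775 m from the base axis. Payload 5.5 kg.
Tool frame: the origin (TCP) lies on the centre line of the jaws, within the pads' length; the fingertips stand 8 mm ahead of it and the grasp point (between the pads) lies 11 mm behind it; z points along the fingers, y is the line along which they close (so a half turn about z gives the same grasp; the last joint's range is limited). The gripper opens to 85 mm and grips with 20 to 120 N. Pads are 22 mm wide; open, the fingers measure 114 mm over their backs; the gripper's body (76 mm by 85 mm) begins 54 mm behind the grasp point. The pads swing forward as they close: fully open they stand 13 mm farther back than shut.
Start: joints at [0.963, 0.313, 0.046, 1.304, 0, 1.431], TCP at [0.259, 0.513, 0.239] pointing down, gripper open.
Joint ranges: [-2.76, 2.76], [-0.86, 1.69], [-1.03, 1.26], [-2.2, 2.34], [-1.47, 1.5], [-3.14, 3.14]. Speed limits (rad/s): [2.57, 2.57, 3.14, 3.14, 3.14, 3.14].

### API

Orientations are given as a unit quaternion [w, x, y, z].
In Python, from station import * gives the robot as it stands.
- The arm moves only by the shell command python3 -m pendant 'ROWS' [OPENING] [FORCE]. ROWS is JSON, a list of rows, each a list of 2 entries, a list of its own where there are three numbers: the shift along the world's x, y, z normalised to -1 to 1, where 1 is 200 mm, then the turn, a rotation vector about the world's x, y, z normalised to -1 to 1, where 1 is pi/2 rad. In form: [[[x, y, z], [ax, ay, az]], ...]. A call has 1 to 12 rows; each row is the pose to reach, as a shift and turn from the pose commanded when the call began; what a row does not reach only later rows make up. A row lasts 1/8 s, in which the tool goes at most 62.5 mm and 10.7 degrees, less where a joint would pass 70% of its speed; a pose out of reach is approached as far as the arm can. A call with a number of a shift or a turn outside -1 to 1 is refused whole. A call with a gripper value outside its range is refused whole. OPENING is the gripper command: -1 is shut, 1 is fully open, values between are in proportion, set as the call begins (- or left out, the last holds). The fingers move at their own pace and stop on an object; FORCE is the grip in N (left out, the last holds). Time passes only in rows, so rows that repeat a pose let the fingers close. It gives the time, the measured TCP pose, the force, the opening and the grip force at its end, in the units of the state.
- read_state(): the state, without advancing time (a new reading comes with each control period).
- read_camera(name): name is "side" or "top"; returns a dict with "img" (480x640x3 uint8, red, green, blue), "range_z" (480x640 float32, m along the optical axis (not along the pixel's ray), 0 where there is no reading), "fx", "fy", "cx", "cy" (pixels), "distortion" ([k1, k2, p1, p2, k3] as OpenCV has them; the pictures are not rectified), "R" (3x3) and "t" (3): a world point X has camera coordinates R X + t. Camera axes: x right, y down, z forward; pixel columns grow to the right and rows downward; lengths in m; the calibration is good to about 2 mm. A picture is of the moment at which its call begins.
- hand_in(): hands the job in; it is judged then, once.
The state is a dict: "time": time; "q": joint angles; "dq": joint speeds; "joint_torque": joint torques, N m; "eef_pos": TCP position; "eef_rot": TCP orientation; "contact_force": force on the tool from outside, world axes, zero at the start; "moment": the same for the moment, N m; "opening": opening from 0.0 (shut) to 1.0 (fully open); "gripper_force": force on a finger pad.
Only numpy, scipy, OpenCV 4.12 (cv2) and the standard library are available. Lean on these libraries where they do the work, as an engineer would, in place of code of your own. Each camera call takes 0.05 s, during which the arm holds its last target. There are 200 camera calls.

## Working session

There is one attempt and no reset: what is moved stays moved. The work goes in short steps, Python scripts to look and compute and a shell command to move; the robot and the scene stay as the last step left them, time stands still between calls to the robot, and variables do not carry over. Pictures are saved under pics/ and viewed, at most 10 in all, crops included, and the job is handed in when it is done.

```bash
mkdir -p pics
cat > h.py <<'E'
from station import *
import numpy as np, cv2
def cam(n):
    c=read_camera(n); c['K']=np.array([[c['fx'],0,c['cx']],[0,c['fy'],c['cy']],[0,0,1]]); c['d']=np.array(c['distortion']); c['R']=np.array(c['R']); c['t']=np.array(c['t']); return c
def cloud(c):
    v,u=np.mgrid[0:480,0:640]; p=np.stack([u,v],-1).reshape(-1,1,2).astype(np.float64)
    n=cv2.undistortPoints(p,c['K'],c['d']).reshape(480,640,2); z=c['range_z'][...,None]
    X=np.concatenate([n*z,z],-1); W=(X-c['t'])@c['R']; W[c['range_z']==0]=np.nan; return W
def px(c,u,v,h):
    n=cv2.undistortPoints(np.array([[[u,v]]],float),c['K'],c['d'])[0,0]
    d=c['R'].T@np.array([n[0],n[1],1]); o=-c['R'].T@c['t']; return o+d*(h-o[2])/d[2]
def save(c,f): cv2.imwrite('pics/'+f,c['img'][...,::-1])
E
python3 - <<'E'
from h import *
for n in('top','side'):
    c=cam(n); save(c,n+'0.png'); print(n,-c['R'].T@c['t'],c['R'].round(2).tolist())
    np.savez('/tmp/'+n,W=cloud(c),img=c['img'])
s=read_state();print(s)
E
```

```text
top [0.25361808 0.1530506  1.34527605] [[-0.07, -1.0, 0.0], [-0.97, 0.07, -0.23], [0.23, -0.02, -0.97]]
side [ 0.2929486  -0.74635926  0.77472838] [[0.97, -0.23, 0.02], [-0.12, -0.56, -0.82], [0.2, 0.79, -0.58]]
{'time': 0.1, 'q': array([ 9.63378678e-01,  3.13932123e-01,  4.51202377e-02,  1.30360944e+00,
       -6.39598646e-06,  1.43119507e+00]), 'dq': array([-1.17114897e-04, -3.79077001e-03,  4.28336986e-03,  6.01588128e-05,
        6.28613570e-04, -3.61674076e-04]), 'joint_torque': array([ 2.59703578e-03, -4.81724703e+01,  2.99243277e+01,  1.27385309e-02,
       -1.75017317e-04,  1.37601299e-05]), 'eef_pos': array([0.25905092, 0.51285462, 0.23850546]), 'eef_rot': array([-2.93490815e-04,  2.31780974e-01,  9.72767660e-01, -7.57644851e-04]), 'contact_force': array([-0.20636278, -0.65709023, -0.08762724]), 'moment': array([ 0.02754503, -0.03605277, -0.00217433]), 'gripper_force': 0.0, 'opening': 0.9993087381805856}
```

View pics/top0.png

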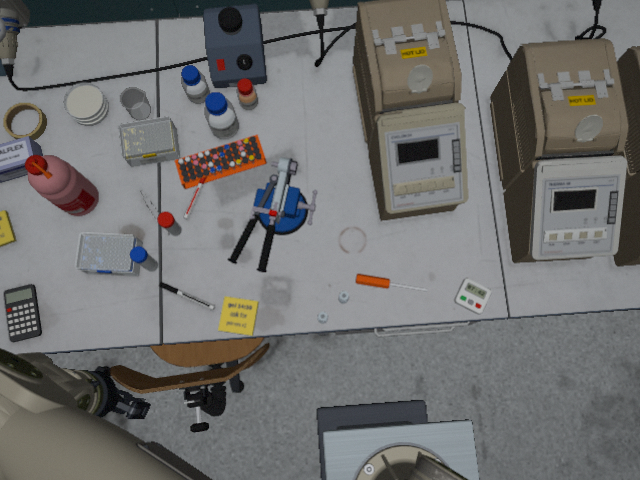

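View pics/side0.png

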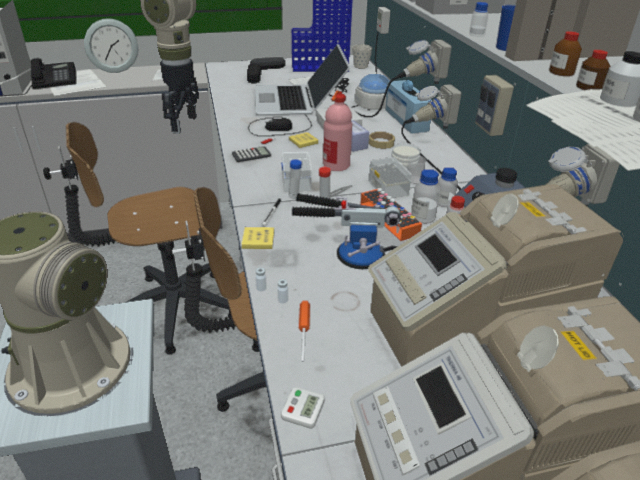

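The top view shows the vice at about (280,205). The lever grip is on the left, ending at (234,262), the bar grip ends at (263,270), and the red catch is near (272,213). Next, a close-up with measurements.

Run:
```python
from h import *
c=cam('top'); W=cloud(c); im=c['img']
cv2.imwrite('pics/t1.png',cv2.resize(im[150:280,220:330],None,fx=4.5,fy=4.5,interpolation=cv2.INTER_CUBIC)[...,::-1])
hsv=cv2.cvtColor(im,cv2.COLOR_RGB2HSV)
roi=np.zeros((480,640),bool); roi[150:280,225:325]=1
blk=roi&(hsv[...,2]<60)&(W[...,2]>.11)&(W[...,2]<.145)
n,l,st,ce=cv2.connectedComponentsWithStats(blk.astype(np.uint8))
for i in range(1,n):
    if st[i,4]<40: continue
    v,u=np.where(l==i); P=np.array([px(c,a,b,.128) for a,b in zip(u,v)])[:,:2]
    (cx,cy),(w,h),a=cv2.minAreaRect(P.astype(np.float32)*1000); vx=cv2.fitLine(P.astype(np.float32),2,0,.01,.01).ravel()
    print(st[i],cx,cy,w,h,a,'dir',np.degrees(np.arctan2(vx[1],vx[0])),np.nanmedian(W[l==i],0))
red=roi&((hsv[...,0]<8)|(hsv[...,0]>172))&(hsv[...,1]>150)
n,l,st,ce=cv2.connectedComponentsWithStats(red.astype(np.uint8))
for i in range(1,n):
    if st[i,4]>8: print('red',st[i],ce[i],px(c,*ce[i],.148),np.nanmedian(W[l==i],0))
blue=roi&(abs(hsv[...,0].astype(int)-108)<12)&(hsv[...,1]>150)&(W[...,2]<.03)
P=W[blue][:,:2]; print('foot',cv2.minEnclosingCircle((P*1000).astype(np.float32)))
```

```text
[228 213  32  50 346] 555.215087890625 290.7043151855469 17.677553176879883 116.90401458740234 59.432701110839844 dir -30.075708 [0.55030036 0.29439117 0.12701379]
[257 220  19  52 353] 534.8316650390625 246.6933135986328 16.93731117248535 110.59785461425781 74.83341979980469 dir -15.495673 [0.53020394 0.24721428 0.12729417]
red [269 210   8   6  38] [272.44736842 212.71052632] [0.59698727 0.22934318 0.148     ] [0.59670646 0.22975413 0.14868435]
foot ((643.6336059570312, 215.39439392089844), 55.32231140136719)
```

View pics/t1.png

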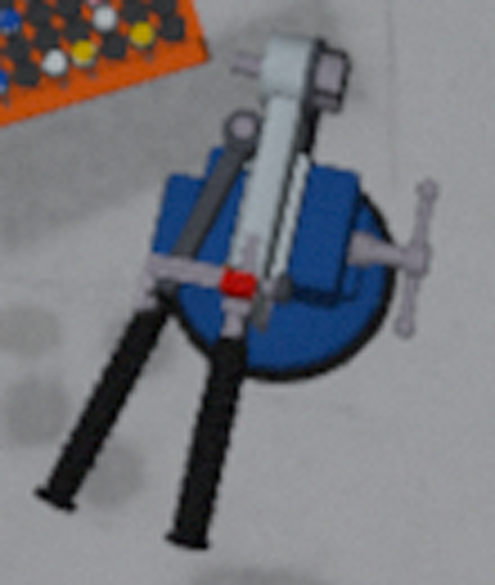

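The bar points at about -15.9° (the vice's yaw), the catch is at (0.597, 0.2295) and the hinge is near (0.677, 0.221). I'll move above the spot in front of the catch with the gripper shut and the tool y along the vice's y.

```bash
python3 -m pendant '[[[0.25,-0.22,0],[0,0,0.03]],[[0.5,-0.45,0],[0,0,0.06]],[[0.775,-0.69,0],[0,0,0.1]],[[0.775,-0.69,0],[0,0,0.12]],[[0.775,-0.69,0],[0,0,0.12]]]' -1 20
python3 -m pendant '[[[0.25,-0.22,0],[0,0,0]],[[0.5,-0.45,-0.1],[0,0,0]],[[0.78,-0.688,-0.2],[0,0,0]],[[0.78,-0.688,-0.2],[0,0,0]],[[0.78,-0.688,-0.2],[0,0,0]],[[0.78,-0.688,-0.2],[0,0,0]]]'
python3 - <<'E'
from h import *
c=cam('top'); s=cam('side')
a=c['img'][150:280,220:330]; b=s['img'][130:260,280:420]
cv2.imwrite('pics/t2.png',np.hstack([cv2.resize(a,(366,433),interpolation=2),cv2.resize(b,(434,433),interpolation=2)])[...,::-1])
W=cloud(s); st=read_state(); e=st['eef_pos']; print(e,st['eef_rot'],st['opening'],st['contact_force'])
m=(abs(W[...,0]-e[0])<.05)&(abs(W[...,1]-e[1])<.05)&(W[...,2]>.155)&(W[...,2]<.3)
P=W[m]-e; print(np.percentile(P[:,2],[0,1,5]))
yaw=np.radians(-15.9);ex=np.array([np.cos(yaw),np.sin(yaw)]);ey=np.array([-ex[1],ex[0]])
for z in range(-15,60,8):
    q=P[(P[:,2]*1000>=z)&(P[:,2]*1000<z+8)][:,:2]*1000
    if len(q)>3: print(z,len(q),np.percentile(q@ex,[2,98]).round(),np.percentile(q@ey,[2,98]).round())
E
```

```text
time: 0.78
eef_pos: [0.4154, 0.374, 0.2389]
eef_rot: [-0.0, 0.141, 0.99, -0.0]
contact_force: [0.2, 1.0, 0.1]
opening: 0.001
gripper_force: 0.0
time: 1.52
eef_pos: [0.5692, 0.239, 0.1996]
eef_rot: [-0.0, 0.138, 0.99, 0.0]
contact_force: [0.1, 0.5, 0.0]
opening: 0.0
gripper_force: 0.0
[0.56928462 0.23925647 0.20007149] [1.99668158e-04 1.38067187e-01 9.90422795e-01 3.14755425e-04] -0.0015088014349373343 [ 0.8724642   0.24612948 -0.09715922]
[-0.00799937 -0.00615907  0.00090449]
-7 21 [-12.   7.] [-13.  -2.]
1 30 [-13.   7.] [-17.  -5.]
9 29 [-12.   9.] [-17.  -5.]
17 35 [-12.   8.] [-17.  -5.]
25 15 [-11.   7.] [-18.  -8.]
41 33 [-14.  10.] [-39. -27.]
49 18 [-18.  13.] [-46. -14.]
57 32 [-19.  14.] [-51. -14.]
```

View pics/t2.png

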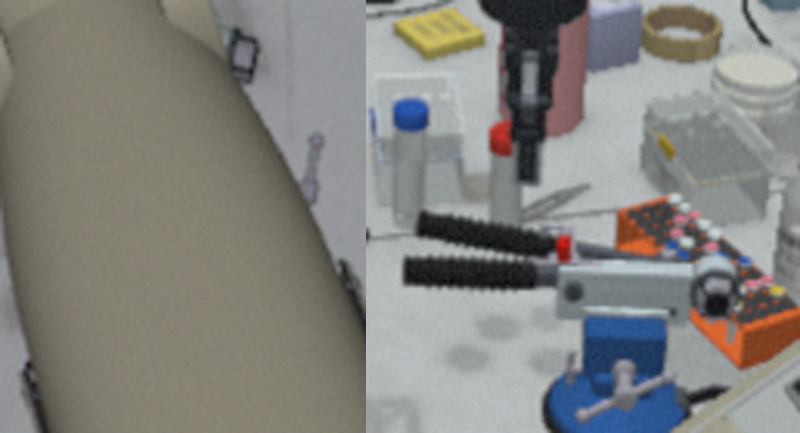

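The side view shows the shut fingers hanging clear, in front of and above the red tab. The fingertips are 8 mm below the TCP, as specified. Next I'll go down and push the catch 20 mm, about 8 mm of it in contact.

```bash
python3 -m pendant '[[[0,-0.005,-0.15],[0,0,0]],[[0,-0.005,-0.265],[0,0,0]],[[0,-0.005,-0.265],[0,0,0]],[[0,-0.005,-0.265],[0,0,0]]]'
python3 -m pendant '[[[0.04,-0.011,0],[0,0,0]],[[0.06,-0.017,0],[0,0,0]],[[0.08,-0.023,0],[0,0,0]],[[0.096,-0.028,0],[0,0,0]],[[0.096,-0.028,0],[0,0,0]],[[0.096,-0.028,0],[0,0,0]]]'
python3 - <<'E'
from h import *
c=cam('side'); b=c['img'][150:260,290:420]
cv2.imwrite('pics/t3.png',cv2.resize(b,None,fx=4.5,fy=4.5,interpolation=2)[...,::-1])
E
```

```text
time: 2.12
eef_pos: [0.5704, 0.2376, 0.1477]
eef_rot: [0.001, 0.139, 0.99, 0.0]
contact_force: [0.5, 0.7, 0.1]
opening: -0.003
gripper_force: 0.0
time: 2.88
eef_pos: [0.5898, 0.2308, 0.1462]
eef_rot: [0.0, 0.139, 0.99, -0.0]
contact_force: [0.3, -0.7, -0.6]
opening: -0.002
gripper_force: 0.0
```

View pics/t3.png

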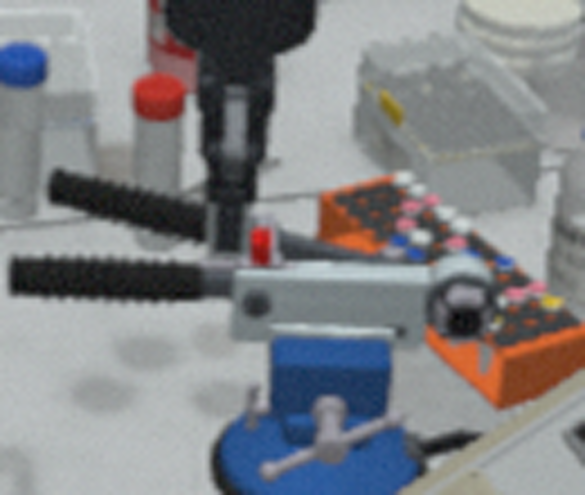

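The finger is touching the tab at (260,245), and the lever seems to have swung out already. I'll push on towards the end of travel.

```bash
python3 -m pendant '[[[0.014,-0.004,0],[0,0,0]],[[0.028,-0.008,0],[0,0,0]],[[0.038,-0.011,0],[0,0,0]],[[0.038,-0.011,0],[0,0,0]],[[0.038,-0.011,0],[0,0,0]]]'
python3 - <<'E'
from h import *
c=cam('side'); hsv=cv2.cvtColor(c['img'],cv2.COLOR_RGB2HSV); W=cloud(c)
m=((hsv[...,0]<8)|(hsv[...,0]>172))&(hsv[...,1]>150)&(W[...,2]>.125)&(W[...,2]<.16)&(abs(W[...,0]-.61)<.05)&(abs(W[...,1]-.225)<.04)
v,u=np.where(m); p=px(c,u.mean(),v.mean(),.141); print(m.sum(),p, (p[:2]-[.597,.2295])@[.962,-.274],W[m].mean(0))
s=np.load('/tmp/side.npz'); h2=cv2.cvtColor(s['img'],cv2.COLOR_RGB2HSV);W0=s['W']
m=((h2[...,0]<8)|(h2[...,0]>172))&(h2[...,1]>150)&(W0[...,2]>.125)&(W0[...,2]<.16)&(abs(W0[...,0]-.60)<.05)&(abs(W0[...,1]-.23)<.04)
v,u=np.where(m); p0=px(c,u.mean(),v.mean(),.141);print(m.sum(),p0,'travel',(p-p0)[:2]@[.962,-.274])
E
```

```text
time: 3.55
eef_pos: [0.5973, 0.2287, 0.1462]
eef_rot: [0.0, 0.139, 0.99, -0.0]
contact_force: [-0.0, 0.1, -0.6]
opening: -0.0
gripper_force: 0.3
30 [0.61181239 0.22571661 0.141     ] 0.015286164653199022 [0.60979138 0.21955455 0.14502056]
27 [0.59555969 0.23145458 0.141     ] travel 0.017207297249289464
```

The catch travel is about 16.5 mm, so the last 2 mm remain. Then I'll back off, lift and measure the lever.

```bash
python3 -m pendant '[[[0.01,-0.003,0],[0,0,0]],[[0.01,-0.003,0],[0,0,0]],[[0.01,-0.003,0],[0,0,0]]]'
python3 -m pendant '[[[-0.03,0.009,0],[0,0,0]],[[-0.05,0.014,0],[0,0,0]],[[-0.05,0.014,0.15],[0,0,0]],[[-0.05,0.014,0.35],[0,0,0]],[[-0.05,0.3,0.35],[0,0,-0.08]],[[-0.03,0.65,0.35],[0,0,-0.155]],[[-0.03,0.65,0.35],[0,0,-0.155]],[[-0.03,0.65,0.35],[0,0,-0.155]]]'
cat > lev.py <<'E'
from h import *
def lever(c,show=True):
    W=cloud(c); hsv=cv2.cvtColor(c['img'],cv2.COLOR_RGB2HSV)
    m=(hsv[...,2]<70)&(W[...,2]>.123)&(W[...,2]<.136)&(W[...,0]>.45)&(W[...,0]<.63)&(W[...,1]>.2)&(W[...,1]<.38)
    n,l,st,ce=cv2.connectedComponentsWithStats(m.astype(np.uint8))
    for i in range(1,n):
        if st[i,4]<25: continue
        P=W[l==i][:,:2]; q=cv2.fitLine(P.astype(np.float32),2,0,.001,.001).ravel(); a=np.degrees(np.arctan2(q[1],q[0])); a=(a+90)%180-90
        print(st[i,4],P.mean(0).round(4),P.min(0).round(3),P.max(0).round(3),'dir',a.round(1))
E
python3 - <<'E'
from lev import *
c=cam('top'); save(c,'t4.png'); print('top');lever(c); t=cam('side'); print('side'); lever(t)
print('red cap',px(c,166,220,.112)); print(read_state()['eef_pos'])
b=np.hstack([cv2.resize(c['img'][150:280,190:320],(400,400),interpolation=2),cv2.resize(t['img'][140:270,290:420],(400,400),interpolation=2)])
cv2.imwrite('pics/t5.png',b[...,::-1])
E
```

```text
time: 3.98
eef_pos: [0.5978, 0.2286, 0.1462]
eef_rot: [-0.001, 0.139, 0.99, 0.0]
contact_force: [-4.6, 1.0, 2.1]
opening: -0.001
gripper_force: 2.5
time: 4.97
eef_pos: [0.5928, 0.3588, 0.2159]
eef_rot: [0.0, 0.257, 0.966, -0.0]
contact_force: [-0.2, -0.5, 0.1]
opening: -0.001
gripper_force: 0.0
top
29 [0.6036 0.2804] [0.596 0.276] [0.613 0.288] dir -28.0
176 [0.5499 0.2421] [0.514 0.229] [0.577 0.254] dir -13.2
side
151 [0.5634 0.3059] [0.52  0.271] [0.606 0.345] dir -39.1
162 [0.5281 0.2418] [0.48  0.226] [0.575 0.259] dir -15.4
red cap [0.60806592 0.45641152 0.112     ]
[0.59318251 0.35721972 0.21629837]
```

View pics/t5.png

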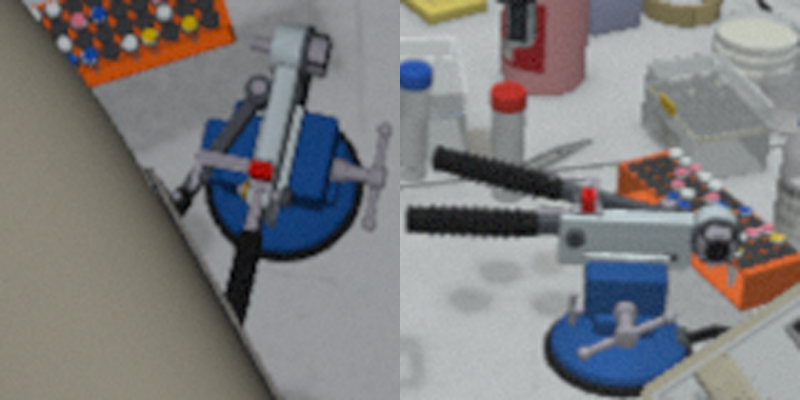

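The lever is fully open (-39.1°) and the catch is off, with the finger hovering outside the lever. I'll descend and move up to the grip.

```bash
python3 -m pendant '[[[0,0,-0.2],[0,0,0]],[[0,0,-0.4],[0,0,0]],[[0,0,-0.505],[0,0,0]],[[0,0,-0.505],[0,0,0]],[[-0.04,-0.05,-0.505],[0,0,0]],[[-0.07,-0.088,-0.505],[0,0,0]],[[-0.085,-0.108,-0.505],[0,0,0]],[[-0.085,-0.108,-0.505],[0,0,0]],[[-0.085,-0.108,-0.505],[0,0,0]]]'
```

```text
time: 6.2
eef_pos: [0.5765, 0.3368, 0.1157]
eef_rot: [0.0, 0.258, 0.966, 0.0]
contact_force: [-0.2, 0.7, -1.3]
opening: -0.0
gripper_force: 0.0
```

```bash
python3 -m pendant '[[[-0.015,-0.02,0],[0,0,0.01]],[[-0.03,-0.04,0],[0,0,0.02]],[[-0.045,-0.06,0],[0,0,0.03]],[[-0.06,-0.08,0],[0,0,0.04]],[[-0.06,-0.08,0],[0,0,0.04]],[[-0.06,-0.08,0],[0,0,0.04]]]'
python3 - <<'E'
from lev import *
lever(cam('side'))
E
```

```text
time: 6.95
eef_pos: [0.5641, 0.3208, 0.1154]
eef_rot: [0.0, 0.228, 0.974, 0.0]
contact_force: [-0.5, 5.1, 0.3]
opening: -0.0
gripper_force: 1.6
166 [0.5554 0.2958] [0.508 0.263] [0.6   0.326] dir -33.8
152 [0.5271 0.2422] [0.48  0.226] [0.576 0.261] dir -15.4
```

Contact is made at travel ≈0.09, with about 5 N. Continuing in.

```bash
python3 -m pendant '[[[-0.01,-0.017,0],[0,0,0.015]],[[-0.02,-0.035,0],[0,0,0.03]],[[-0.03,-0.052,0],[0,0,0.045]],[[-0.03,-0.052,0],[0,0,0.045]],[[-0.03,-0.052,0],[0,0,0.045]]]'
python3 -m pendant '[[[-0.006,-0.013,0],[0,0,0.01]],[[-0.012,-0.026,0],[0,0,0.02]],[[-0.012,-0.026,0],[0,0,0.02]],[[-0.012,-0.026,0],[0,0,0.02]]]'
python3 - <<'E'
from lev import *
lever(cam('side')); print(read_state()['contact_force'])
E
```

```text
time: 7.62
eef_pos: [0.558, 0.3103, 0.1153]
eef_rot: [-0.0, 0.193, 0.981, 0.0]
contact_force: [-1.6, 4.9, -0.0]
opening: 0.0
gripper_force: 2.0
time: 8.12
eef_pos: [0.5556, 0.3052, 0.1153]
eef_rot: [-0.0, 0.178, 0.984, 0.0]
contact_force: [-1.7, 4.9, 0.4]
opening: -0.004
gripper_force: 2.2
181 [0.5461 0.2821] [0.496 0.254] [0.596 0.307] dir -25.4
174 [0.5314 0.2421] [0.479 0.224] [0.576 0.26 ] dir -14.5
[-1.1816505   5.94652678  0.39962588]
```

```bash
for i in 1; do python3 -m pendant '[[[-0.006,-0.007,0],[0,0,0.006]],[[-0.012,-0.013,0],[0,0,0.012]],[[-0.012,-0.013,0],[0,0,0.012]],[[-0.012,-0.013,0],[0,0,0.012]]]'; done
python3 -m pendant '[[[-0.004,-0.009,0],[0,0,0.009]],[[-0.004,-0.009,0],[0,0,0.009]],[[-0.004,-0.009,0],[0,0,0.009]]]'
python3 - <<'E'
from lev import *
lever(cam('side')); print(read_state()['contact_force'])
E
```

```text
time: 8.68
eef_pos: [0.5536, 0.3024, 0.1154]
eef_rot: [0.0, 0.169, 0.986, 0.0]
contact_force: [1.7, 3.9, -1.5]
opening: -0.0
gripper_force: 2.2
time: 9.05
eef_pos: [0.5526, 0.3007, 0.1153]
eef_rot: [0.0, 0.162, 0.987, 0.0]
contact_force: [1.4, 4.0, -0.9]
opening: -0.003
gripper_force: 2.3
173 [0.5433 0.2771] [0.495 0.251] [0.594 0.298] dir -23.8
193 [0.5301 0.243 ] [0.482 0.225] [0.576 0.26 ] dir -14.0
[ 1.49403036  4.57912342 -1.17365326]
```

```bash
python3 -m pendant '[[[-0.004,-0.009,0],[0,0,0.006]],[[-0.004,-0.009,0],[0,0,0.006]],[[-0.004,-0.009,0],[0,0,0.006]]]'
python3 -m pendant '[[[-0.004,-0.009,0],[0,0,0.006]],[[-0.004,-0.009,0],[0,0,0.006]],[[-0.004,-0.009,0],[0,0,0.006]]]'
python3 - <<'E'
from lev import *
lever(cam('side')); print(read_state()['contact_force'])
E
```

```text
time: 9.48
eef_pos: [0.5516, 0.299, 0.1153]
eef_rot: [-0.0, 0.157, 0.988, 0.0]
contact_force: [-0.3, 4.6, -1.3]
opening: -0.002
gripper_force: 2.4
time: 9.85
eef_pos: [0.5506, 0.2972, 0.1153]
eef_rot: [-0.0, 0.152, 0.988, 0.0]
contact_force: [-1.0, 5.9, -0.3]
opening: -0.001
gripper_force: 2.4
181 [0.5426 0.2739] [0.492 0.25 ] [0.593 0.294] dir -22.1
201 [0.5286 0.2438] [0.48  0.225] [0.575 0.262] dir -15.6
[-0.3048572   5.55653493 -0.57877384]
```

Travel is about 0.29 and the force is still only the spring's. Two more steps.

```bash
python3 -m pendant '[[[-0.004,-0.009,0],[0,0,0.006]],[[-0.004,-0.009,0],[0,0,0.006]],[[-0.004,-0.009,0],[0,0,0.006]]]'
python3 -m pendant '[[[-0.004,-0.009,0],[0,0,0.006]],[[-0.004,-0.009,0],[0,0,0.006]],[[-0.004,-0.009,0],[0,0,0.006]]]'
python3 - <<'E'
from lev import *
lever(cam('side')); print(read_state()['contact_force'])
E
```

```text
time: 10.28
eef_pos: [0.5497, 0.2955, 0.1153]
eef_rot: [-0.0, 0.148, 0.989, 0.0]
contact_force: [-0.7, 5.3, -0.8]
opening: 0.0
gripper_force: 2.5
time: 10.65
eef_pos: [0.5489, 0.2938, 0.1153]
eef_rot: [-0.0, 0.143, 0.99, 0.0]
contact_force: [-0.2, 5.4, -0.9]
opening: 0.001
gripper_force: 2.6
391 [0.5341 0.2561] [0.479 0.226] [0.594 0.29 ] dir -15.7
[-0.74955802  5.15650951 -0.88962829]
```

```bash
python3 -m pendant '[[[-0.003,-0.009,0],[0,0,0]],[[-0.003,-0.009,0],[0,0,0]],[[-0.003,-0.009,0],[0,0,0]]]'
python3 -m pendant '[[[-0.003,-0.007,0],[0,0,0]],[[-0.003,-0.007,0],[0,0,0]],[[-0.003,-0.007,0],[0,0,0]]]'
```

```text
time: 11.08
eef_pos: [0.5484, 0.2928, 0.1153]
eef_rot: [-0.0, 0.143, 0.99, 0.001]
contact_force: [-0.5, 7.9, -0.8]
opening: -0.004
gripper_force: 3.8
time: 11.45
eef_pos: [0.5482, 0.2923, 0.1154]
eef_rot: [-0.0, 0.143, 0.99, 0.002]
contact_force: [1.1, 11.1, -2.2]
opening: -0.0
gripper_force: 5.2
```

The force rises and the motion stops, so the lever is on the stop. I'll hold and check the reading is steady.

```bash
python3 -m pendant '[[[0,0,0],[0,0,0]],[[0,0,0],[0,0,0]],[[0,0,0],[0,0,0]],[[0,0,0],[0,0,0]]]'
python3 - <<'E'
from lev import *
c=cam('side'); t=cam('top'); f=[]
for i in range(6): f.append(read_state()['contact_force']); cam('side')
print(np.mean(f,0),np.std(f,0),read_state()['eef_pos'])
b=np.hstack([cv2.resize(t['img'][150:280,190:320],(400,400),interpolation=2),cv2.resize(c['img'][140:270,290:420],(400,400),interpolation=2)])
cv2.imwrite('pics/t6.png',b[...,::-1])
E
```

```text
time: 11.95
eef_pos: [0.5482, 0.2923, 0.1154]
eef_rot: [-0.0, 0.143, 0.99, 0.002]
contact_force: [1.2, 10.7, -2.7]
opening: -0.001
gripper_force: 5.2
[ 0.72818124 10.90156159 -2.29043534] [0.49840785 0.31806492 0.45321026] [0.54821072 0.29226269 0.11542436]
```

View pics/t6.png

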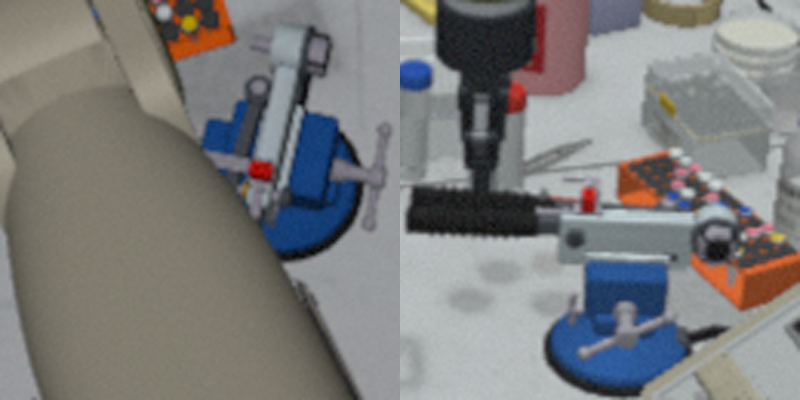

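The lever is held steadily at about 11 N against its stop, the catch is off, and the neighbouring items in view have not moved.

```bash
python3 -c "from station import *; print(hand_in())"
```

```text
the job is handed in; nothing more can be done
None
```

The job is handed in: I pushed the catch to the end of its travel, the lever sprang fully open, and I pressed its grip in with the outside of the shut fingers; it is now held against its stop screw at a steady 11 N or so.

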